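# Change the taper-shank head of a fettling whirler

### The job

Change the head on the green fettling whirler from the flat black rubber one to the orange cone: drive the steel drift through the spindle's slot until the flat head pops loose, then draw the drift out again and put it down on the bench clear of the machine (its wooden block will do). Stand the flat head in the empty hole of the rack, then fit the cone head without letting it drop: turn it until its tang goes down into the slot and push it firmly home, its hub tight on the spindle's nose. Leave the blue cup head and the white vase where they are.

Things in the scene. Friction and masses are not known exactly. Their poses are not given: they have to be found in the camera images.
- whirler: Fixed machine: round green cast body, 200 mm wide, 80 mm high (bearing cap to 94), origin under its centre. A grey control box, 50 x 130 x 62 mm high, is centred 115 mm from the axis towards its -x. The upright steel spindle, 46 mm wide, does not turn. Its bore opens upward, 29 mm wide at the nose, narrowing 0.08 mm in radius per mm. A slot for the drift runs through it along y.
- spindle_nose (a point): Centre of the spindle's flat top face, 195 mm above the bench; axes as the whirler's (z up, y along the slot). A head is home when its hub sits on this face. The taper clamps over the last 6 to 7 mm: a head just set in stops 2 to 5 mm proud, needs 8 to 20 N of push to go home, and as much to come free, which is the drift's job.
- slot_floor (a point): Middle of the drift slot's level floor, on the axis, 76 mm below the nose (119 mm above the bench); same axes. The slot is 11 mm wide (x), 30 mm high, open at both ends (y). The tang of a seated head hangs into it to 12 mm above this floor.
- flat_head: Head now in the spindle, flat black rubber top (42 mm wide). Origin on the axis at the hub's underside, z up. All 3 heads: 0.4 kg; aluminium hub 44 mm (x, between two flats, to be gripped) x 36 (y) x 40 high; top 18 to 30 mm high above it; below the hub a taper shank 44 mm long (28 mm wide, 21 at its end) and a tang 8 mm thick (x), 18 wide (y), that ends 64 mm below the hub.
- flat_head_grip (a point): Grip point of the flat head: on its axis, 26 mm above the hub's underside. Fingertips reaching 19 mm lower stay clear of what the hub stands on. Axes as the head's.
- cone_head: Head to be fitted, top an orange cone (42 mm wide), 70 mm from hub's underside to tip; else as the flat head. It stands in a hole of the rack, hub on the plank, and lifts straight out. It goes home only with the tang in the slot: its y along the slot's y, either way round, within about 9 degrees.
- cone_head_grip (a point): Grip point of the cone head: on its axis, 26 mm above the hub's underside; when home it is 26 mm above spindle_nose. Axes as the head's.
- cup_head_grip (a point): Grip point of the spare head with a blue flared top, in the rack, not needed; shape and axes as the flat head.
- empty_hole (a point): Mouth of the rack's empty hole. Rack: fixed wooden plank, 300 x 100 mm, top 78 mm above the bench, with three 33 mm holes in a row along x of this frame, 95 mm apart; the empty one is at the -x end, the others hold the cone head and the cup head, in either order. z up. A head may stand in it at any yaw, hub on the plank.
- drift_grip (a point): Middle of the drift's heel, where it is pinched across its 8 mm thickness: 16 mm above its straight lower edge; y points to the nose, 165 mm off, x across, z up. At first it stands in the groove (12 mm wide, 14 deep, floor 20 mm above the bench) of a fixed wooden block, 60 x 75 mm, 34 high, whose centre is 70 mm from this point towards +y; the heel overhangs free.
- drift: Bright steel wedge, 197 mm long, 8 thick, 0.2 kg, origin 16 mm below drift_grip. Heel 32 mm high, 62 long; from 35 mm before drift_grip the top edge slopes 1 in 5 to a 6 mm high nose. Straight edge on the slot's floor, it meets the tang with its nose 20 mm past the axis and lifts the head 1 mm per 5 mm, with 5 to 20 N (oiled). Nose 60 to 70 mm past the axis: head free. Either side will do.
- vase: White bisque vase, 145 mm high, 80 mm wide, origin at the centre of its foot; a bystander beyond the machine.

How it is judged:
On the way, in this order (a step that is already met when the one before it is completed fails the run):
1. the drift, pushed through the slot, has lifted the flat head at least 5 mm off its seat, no finger on the head (z of flat_head_grip in the frame of spindle_nose above 0.031 m and horizontal distance between flat_head_grip and spindle_nose below 0.008 m and z of drift_grip in the frame of slot_floor between 0.006 and 0.03 m and horizontal distance between drift_grip and slot_floor below 0.13 m and contact force between the fingers and flat_head below 0.3 N), for 0.2 s.
2. the flat head stands in the rack's empty hole (horizontal distance between flat_head_grip and empty_hole below 0.008 m and z of flat_head_grip in the frame of empty_hole between 0.022 and 0.03 m and angle between flat_head_grip's own z axis and vertical below 0.12 rad and contact force between the fingers and flat_head below 0.3 N), for 0.2 s.
3. the cone head is pressed home by the robot: hub within 1.5 mm of the spindle's nose (z of cone_head_grip in the frame of spindle_nose between 0.023 and 0.0275 m and horizontal distance between cone_head_grip and spindle_nose below 0.003 m and contact force between the fingers and cone_head above 1 N), for 0.1 s.
At the end, for the whole second after the job is handed in: Cone head home in the spindle (hub within 1.5 mm of the nose, 3 mm of the axis, 0.04 rad of upright); flat head standing in the rack's empty hole (within 8 mm, 0.12 rad); drift out, its heel point over 140 mm from the axis and under 60 mm high; all at rest (z of cone_head_grip in the frame of spindle_nose between 0.023 and 0.0275 m and horizontal distance between cone_head_grip and spindle_nose below 0.003 m and angle between cone_head_grip's own z axis and vertical below 0.04 rad and horizontal distance between flat_head_grip and empty_hole below 0.008 m and z of flat_head_grip in the frame of empty_hole between 0.022 and 0.03 m and angle between flat_head_grip's own z axis and vertical below 0.12 rad and horizontal distance between drift_grip and spindle_nose above 0.14 m and height (world z) of drift_grip below 0.06 m and linear speed of each of flat_head, cone_head, drift below 0.02 m/s); the robot touches nothing.
It fails at once if the cone head is let fall (faster than 0.45 m/s with no finger on it) (linear speed of cone_head above 0.45 m/s and contact force between the fingers and cone_head below 0.1 N).
It fails at once if the cup head is moved more than 10 mm (distance of cup_head_grip from where it was at the start of the episode above 0.01 m).
It fails at once if the vase is moved more than 20 mm or tipped (distance of vase from where it was at the start of the episode above 0.02 m or angle between vase's own z axis and vertical above 0.3 rad).
It also fails if it takes over 72 s, if anything falls off the work surface, if the arm or the gripper's body presses on something with over 40 N, if the wrist force passes 120 N, or if a joint passes its speed limit or range.

### The arm

A 6-joint arm with a two-finger parallel gripper is mounted at the origin on the work surface. World frame = base frame: x ahead of the robot, y to its left, z up, the work surface at z = 0. Lengths are in m, angles in rad, forces in N, time in s.
With the tool pointing down it reaches from about 0.225 to 0.875 m from the base axis. Payload 3.4 kg.
Tool frame: the origin (TCP) lies on the centre line of the jaws, within the pads' length; the fingertips stand 11 mm ahead of it and the grasp point (between the pads) lies 8 mm behind it; z points along the fingers, y is the line along which they close (so a half turn about z gives the same grasp; the last joint's range is limited). The gripper opens to 85 mm and grips with 20 to 120 N. Pads are 22 mm wide; open, the fingers measure 114 mm over their backs; the gripper's body (76 mm by 85 mm) begins 54 mm behind the grasp point. The pads swing forward as they close: fully open they stand 13 mm farther back than shut.
Start: joints at [-1.286, 0.276, 1.505, -0, 1.361, -0.121], TCP at [0.227, -0.528, 0.242] pointing down, gripper open.
Joint ranges: [-2.89, 2.89], [-0.75, 2.08], [0.22, 2.7], [-1.18, 4.32], [0.11, 2.71], [-2.7, 2.7]. Speed limits (rad/s): [2.57, 2.57, 3.14, 3.14, 3.14, 3.14].

### API

Orientations are given as a unit quaternion [w, x, y, z].
In Python, from rig import manip, eyes, job gives the robot as it stands.
- The arm moves only by the tool drive_tool, never from a script. Its argument "rows" is a list of rows, each a list of 3 entries, a list of its own where there are three numbers: the turn, a rotation vector about the world's x, y, z in rad, then the shift along the world's x, y, z in cm, then the finger opening in cm, from 0 to 8.54. A call has 1 to 8 rows; each row shifts and turns the commanded pose from where the row before left it; what a row does not reach is not made up. A row lasts 1/8 s, in which the tool goes at most 62.5 mm and 10.7 degrees, less where a joint would pass 70% of its speed; a pose out of reach is approached as far as the arm can. A call is refused whole if a number of a shift passes 6.25 or a number of a turn 0.188, either way. A call with a gripper value outside its range is refused whole. The fingers move at their own pace and stop on an object; "force" is the grip in N (left out, the last holds). Time passes only in rows, so rows that do not move let the fingers close. It gives the time, the measured TCP pose, the force, the opening and the grip force at its end, in the units of the state.
- manip.get_state(): the state, without advancing time (a new reading comes with each control period).
- eyes.get_image(name): name is "scene" or "top"; returns the picture (384x512x3 uint8, red, green, blue); there is no depth.
- eyes.get_calibration(name): a dict with "camera_matrix" (3x3 intrinsics, pixels), "k1" (the pictures are not rectified: a ray, as slopes to the right and down, at radius r is drawn at 1 + k1 r^2 times it, then the intrinsics apply), "view" (4x4, takes a point from world to camera coordinates). Camera axes: x right, y up, looking along -z (the intrinsics and any distortion apply to the point x, -y, -z); pixel columns grow to the right and rows downward; lengths in m; the calibration is good to about 2 mm. A picture is of the moment at which its call begins. get_calibration takes no time and is no camera call.
- job.sign_off(): hands the job in; it is judged then, once.
The state is a dict: "clock": time; "qpos": joint angles; "qd": joint speeds; "effort": joint torques, N m; "position": TCP position; "ee_rot": TCP orientation; "contact_force": force on the tool from outside, world axes, zero at the start; "moment": the same for the moment, N m; "width": finger opening in m; "gripper_force": force on a finger pad.
Only numpy, scipy, OpenCV 4.12 (cv2) and the standard library are available. Lean on these libraries where they do the work, as an engineer would, in place of code of your own. Each camera call takes 0.05 s, during which the arm holds its last target. There are 200 camera calls.

## Working session

There is one attempt and no reset: what is moved stays moved. The work goes in short steps, Python scripts to look and compute and a tool call to move; the robot and the scene stay as the last step left them, time stands still between calls to the robot, and variables do not carry over. Pictures are saved under pics/ and viewed, at most 13 in all, crops included, and the job is handed in when it is done.

Besides the shell and the picture viewer there is one more tool, called as a command line: name --argument value ..., lists and objects as JSON in quotes. drive_tool: Moves the arm, as the interface text tells. Its arguments: {"type":"object","properties":{"rows":{"type":"array"},"force":{"type":"number"}},"required":["rows"]}

```bash
ls; mkdir -p pics; cat > h.py <<'E'
import numpy as np, cv2
from rig import manip, eyes, job
def cal(n):
    c=eyes.get_calibration(n); return np.array(c["camera_matrix"]),c["k1"],np.array(c["view"])
def ray(n,u,v):
    K,k1,V=cal(n)
    d=np.array([(u-K[0,2])/K[0,0],(v-K[1,2])/K[1,1]]); s=d.copy()
    for _ in range(30): s=d/(1+k1*(s@s))
    R=V[:3,:3]; o=-R.T@V[:3,3]
    return o,R.T@np.array([s[0],-s[1],-1.])
def plane(n,u,v,z):
    o,d=ray(n,u,v); return o+d*(z-o[2])/d[2]
def proj(n,p):
    K,k1,V=cal(n); c=V[:3,:3]@np.array(p)+V[:3,3]
    s=np.array([c[0],-c[1]])/-c[2]; s=s*(1+k1*(s@s)); return K[:2,:2]@s+K[:2,2]
def snap(n,f):
    im=eyes.get_image(n); cv2.imwrite('pics/'+f,im[:,:,::-1]); return im
E
python3 - <<'E'
from h import *
for n in("scene","top"):
    snap(n,n+'0.png'); K,k,V=cal(n); print(n,K[0,0],k,-V[:3,:3].T@V[:3,3])
print(manip.get_state())
E
```

```text
pics
scene 494.65377077400353 -0.1538453463213918 [1.72007518 0.53383597 1.01219283]
top 494.50265167398663 -0.1123206265411904 [ 0.42169645 -0.02361857  1.31392145]
{'clock': 0.1, 'qpos': array([-1.28602399e+00,  2.76559257e-01,  1.50601355e+00,  5.33563716e-06,
        1.36069472e+00, -1.20994779e-01]), 'qd': array([-0.00028009, -0.0024733 , -0.00167326, -0.00078333, -0.0014959 ,
        0.00119674]), 'effort': array([ 1.23154430e-03, -4.17698514e+01, -2.46403456e+01, -1.40603561e-04,
        5.76051185e-03,  2.42218618e-07]), 'position': array([ 0.22683805, -0.52787428,  0.24150771]), 'ee_rot': array([-8.34846088e-04,  9.79489399e-01,  2.01493961e-01, -6.59002926e-05]), 'contact_force': array([ 0.2359905 ,  0.04795687, -0.41120392]), 'moment': array([-0.01078474, -0.01941421,  0.04694905]), 'gripper_force': 0.0, 'width': 0.08535800406816861}
```

View pics/top0.png

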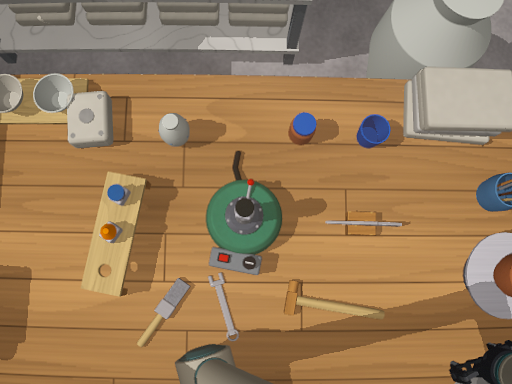

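View pics/scene0.png

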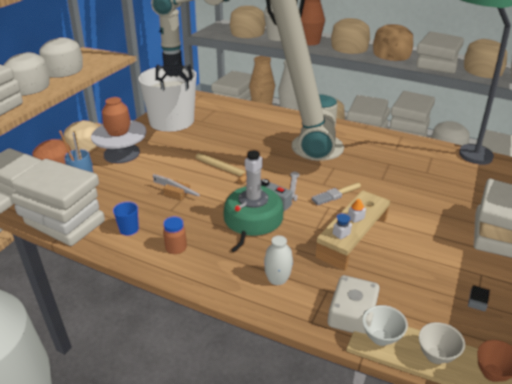

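The top view shows the whirler at (244,215), its control box at (235,261) and the drift on its block at (327–402,224). The rack holds the cup at (117,193), the cone at (109,232) and the empty hole at (105,270). The vase is at (174,130). The scene view agrees. I'll zoom in on the top view next.

```bash
python3 - <<'E'
from h import *
im=cv2.imread('pics/top0.png')
a=cv2.resize(im[145:280,195:290],None,fx=4,fy=4,interpolation=cv2.INTER_CUBIC)
b=cv2.resize(im[205:240,320:410],None,fx=4.2,fy=4.2,interpolation=cv2.INTER_CUBIC)
c=cv2.resize(im[168:300,78:150],None,fx=2.8,fy=2.8,interpolation=cv2.INTER_CUBIC)
out=np.zeros((545,790,3),np.uint8); out[:540,:380]=a; out[:147,390:768]=b; out[160:160+c.shape[0],390:390+c.shape[1]]=c
cv2.imwrite('pics/z.png',out)
for n,u,v,z in [('nose c',244,209,.225),('body c',244,216,.08),('box c',235,259,.062),('drL',327,223,.03),('drR',402,224,.05),('hole',105,270,.078),('cone',109,232,.14),('cup',117,193,.13)]: print(n,plane('top',u,v,z).round(4))
E
```

```text
nose c [ 0.5495 -0.0286  0.225 ]
body c [ 0.5489 -0.0294  0.08  ]
box c [ 0.4419 -0.0081  0.062 ]
drL [ 0.5378 -0.2473  0.03  ]
drR [ 0.5348 -0.442   0.05  ]
hole [0.4101 0.3142 0.078 ]
cone [0.5005 0.2917 0.14  ]
cup [0.5959 0.2794 0.13  ]
```

View pics/z.png

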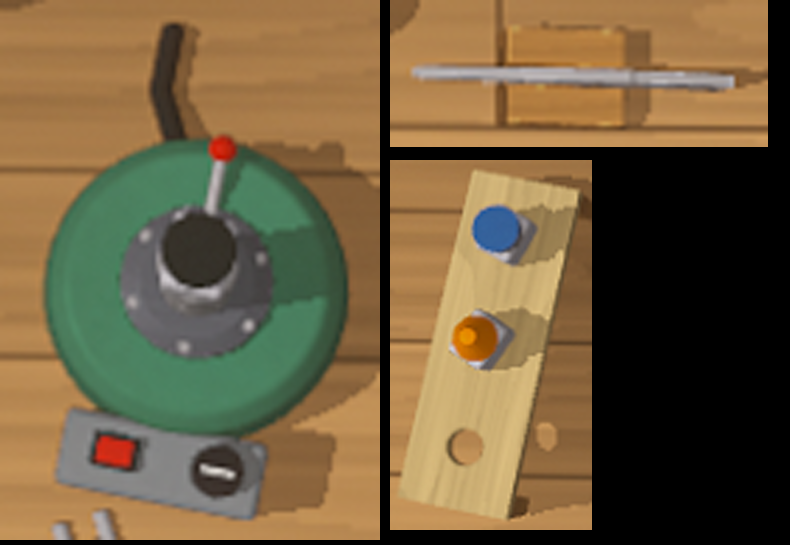

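```bash
python3 - <<'E'
from h import *
im=cv2.imread('pics/top0.png'); hsv=cv2.cvtColor(im,cv2.COLOR_BGR2HSV)
def big(m,roi):
    k=np.zeros_like(m); y0,y1,x0,x1=roi; k[y0:y1,x0:x1]=m[y0:y1,x0:x1]
    cs,_=cv2.findContours(k,cv2.RETR_EXTERNAL,cv2.CHAIN_APPROX_NONE); return max(cs,key=cv2.contourArea)
def circ(P):
    A=np.c_[2*P,np.ones(len(P))]; s=np.linalg.lstsq(A,(P**2).sum(1),rcond=None)[0]; return s[:2],np.sqrt(s[2]+s[0]**2+s[1]**2)
g=big(cv2.inRange(hsv,(65,80,30),(95,255,255)),(160,270,190,300))
g=cv2.convexHull(g)[:,0].astype(float)
for z in(.06,.07,.08): print('body',z,circ(np.array([plane('top',*p,z)[:2] for p in g])))
# manual corners
f=lambda x,y:(195+x/4-.4,145+y/4-.4)
C=np.array([plane('top',*f(*p),.062)[:2] for p in[(72,408),(268,440),(250,520),(57,483)]]); print('box',C.mean(0),[np.degrees(np.arctan2(*(a-b)[::-1])) for a,b in((C[0],C[1]),(C[3],C[2]),(C[0],C[3]),(C[1],C[2]))],np.linalg.norm(C[0]-C[1]),np.linalg.norm(C[0]-C[3]))
d=lambda x,y:(320+(x-390)/4.2-.4,205+y/4.2-.4)
n=plane('top',*d(413,72),.026);h=plane('top',*d(735,81.5),.052)
print('drift',n,h,np.linalg.norm(n-h),np.degrees(np.arctan2(*(n-h)[[1,0]])))
B=np.array([plane('top',*d(*p),.034)[:2] for p in[(507,28),(628,28),(630,124),(505,124)]]);print('block',B,B.mean(0))
r=lambda x,y:(78+(x-390)/2.8-.4,168+(y-160)/2.8-.4)
R=np.array([plane('top',*r(*p),.078)[:2] for p in[(473,170),(579,189),(508,520),(400,495)]]);print('rack',R,R.mean(0),[np.degrees(np.arctan2(*(a-b)[::-1])) for a,b in((R[0],R[3]),(R[1],R[2]))])
hole=plane('top',*r(465,447),.078);print('hole',hole)
for nm,lo,hi in(('cone',(8,150,120),(16,255,255)),('cup',(100,120,80),(125,255,255))):
    c=big(cv2.inRange(hsv,lo,hi),(170,290,80,150)); (u,v),rr=cv2.minEnclosingCircle(c); print(nm,u,v,rr,plane('top',u,v,.078+.045))
b=big(cv2.inRange(hsv,(0,0,0),(180,120,75)),(190,225,230,260)); (u,v),rr=cv2.minEnclosingCircle(b); print('black',u,v,rr,[plane('top',u,v,z)[:2] for z in(.253,.265)])
E
```

```text
body 0.06 (array([ 0.55055388, -0.02570083]), np.float64(0.0924914547369669))
body 0.07 (array([ 0.54952625, -0.02568422]), np.float64(0.09175383712620591))
body 0.08 (array([ 0.54849861, -0.02566762]), np.float64(0.09101621951544572))
box [ 0.43868656 -0.00818141] [np.float64(81.3110985286572), np.float64(79.74424440401367), np.float64(-10.300746310544644), np.float64(-12.362166192585802)] 0.1250764722884745 0.04779784196847912
drift [ 0.54146793 -0.24290613  0.026     ] [ 0.53464737 -0.44062     0.052     ] 0.19953269277025537 88.0242450377603
block [[ 0.56884639 -0.30128364]
 [ 0.5695578  -0.37852764]
 [ 0.50918558 -0.37825629]
 [ 0.50874273 -0.29896609]] [ 0.53908312 -0.33925842]
rack [[0.65953408 0.32073038]
 [0.64305006 0.2227461 ]
 [0.34662809 0.27490474]
 [0.36645485 0.37245821]] [0.50391677 0.29770986] [np.float64(-10.009489977771945), np.float64(-9.979650398794847)]
hole [0.40982614 0.31577903 0.078     ]
cone 107.99152374267578 231.42372131347656 8.145591735839844 [0.50298445 0.29876846 0.123     ]
cup 115.37261199951172 192.14968872070312 8.01733112335205 [0.59901621 0.28530873 0.123     ]
black 248.0 210.5 14.534542083740234 [array([ 0.54309848, -0.03710131]), array([ 0.54172531, -0.03694881])]
```

```bash
python3 - <<'E'
from h import *
im=cv2.imread('pics/scene0.png'); 
a=cv2.resize(im[145:240,215:305],None,fx=6,fy=6,interpolation=cv2.INTER_CUBIC)
c=cv2.resize(im[190:265,315:375],None,fx=4,fy=4,interpolation=cv2.INTER_CUBIC)
out=np.zeros((570,790,3),np.uint8); out[:570,:540]=a; out[:300,545:785]=c
cv2.imwrite('pics/z2.png',out)
t=cv2.imread('pics/top0.png'); hsv=cv2.cvtColor(t,cv2.COLOR_BGR2HSV)
m=cv2.inRange(hsv,(65,80,30),(95,255,255)); m[:, :190]=0;m[:,300:]=0
cs,_=cv2.findContours(m,cv2.RETR_EXTERNAL,cv2.CHAIN_APPROX_NONE); P=max(cs,key=cv2.contourArea)[:,0].astype(float)
W=np.array([plane('top',*p,.06)[:2] for p in P]); c0=np.array([.55,-.027])
for _ in range(3):
    r=np.linalg.norm(W-c0,axis=1); ang=np.degrees(np.arctan2(*(W-c0).T[::-1])); k=(r>.092)&(r<.106)&(abs(ang)<130)
    A=np.c_[2*W[k],np.ones(k.sum())]; s=np.linalg.lstsq(A,(W[k]**2).sum(1),rcond=None)[0]; c0=s[:2]; print(c0,np.sqrt(s[2]+c0@c0),k.sum())
E
```

```text
[ 0.54948577 -0.02772215] 0.09345802185307055 58
[ 0.54877464 -0.02830038] 0.09364031977080996 86
[ 0.54854723 -0.02842814] 0.0936666362402284 98
```

View pics/z2.png

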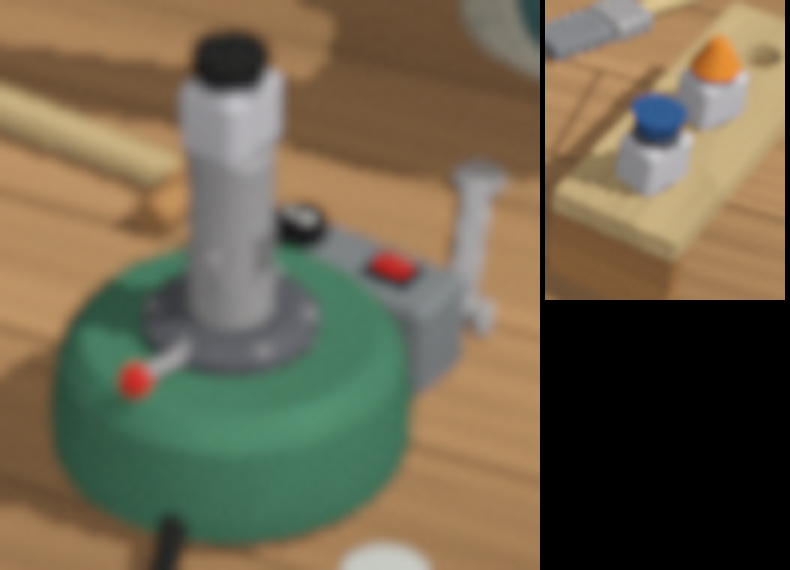

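The scene crop shows the spindle's edges at about x 190–275 of the crop, which is pixel (253.3,183). Its slot mouth is the dark spot at crop (262,250). The cone and cup hubs stand turned in the rack.

```bash
python3 - <<'E'
from h import *
im=cv2.imread('pics/scene0.png').astype(int)
E=[]
for v in range(172,190):
    row=cv2.GaussianBlur(im[v:v+1].astype(np.float32),(3,1),0)[0]
    d=np.abs(np.diff(row,axis=0)).sum(1); 
    E.append((242+d[242:251].argmax()+.5, 256+d[256:266].argmax()+.5))
E=np.array(E);print(E.T)
for u in (np.median(E.mean(1)),253.2):
    o,d=ray('scene',u,181); d=d[:2]/np.linalg.norm(d[:2]); nrm=np.array([-d[1],d[0]])
    for c in((.5485,-.0284),(.552,-.028)): print(u,c,'off',nrm@(np.array(c)-o[:2]),nrm)
print(proj('scene',[.55,-.028,.195]),proj('top',[.55,-.028,.094]),proj('top',[.55,-.028,.26]))
E
```

```text
[[244.5 245.5 245.5 245.5 245.5 246.5 245.5 245.5 245.5 245.5 246.5 246.5
  245.5 245.5 248.5 248.5 248.5 248.5]
 [260.5 260.5 260.5 260.5 260.5 260.5 260.5 259.5 259.5 260.5 260.5 260.5
  260.5 260.5 260.5 257.5 257.5 256.5]]
253.0 (0.5485, -0.0284) off -0.00263736286033156 [ 0.43448478 -0.90067917]
253.0 (0.552, -0.028) off -0.0014769377874623846 [ 0.43448478 -0.90067917]
253.2 (0.5485, -0.0284) off -0.002006613328106477 [ 0.43404756 -0.90088996]
253.2 (0.552, -0.028) off -0.0008478028480296551 [ 0.43404756 -0.90088996]
[253.71457857 168.78102325] [243.46711379 214.97865503] [243.83623419 206.88574909]
```

drive_tool --rows '[[[0,0,0.161],[4.42,1.7,-1.2],4],[[0,0,0.161],[4.42,1.7,-1.2],4],[[0,0,0.161],[4.42,1.7,-1.2],4],[[0,0,0.161],[4.42,1.7,-1.2],4],[[0,0,0.161],[4.42,1.7,-1.2],4],[[0,0,0.161],[4.42,1.7,-1.2],4],[[0,0,0.161],[4.42,1.7,-1.2],4],[[0,0,0],[0,0,0],4]]' --force 60

```text
clock: 1.1
position: [0.5387, -0.4069, 0.1561]
ee_rot: [-0.001, 0.719, 0.695, 0.001]
contact_force: [-0.4, -0.5, -1.1]
width: 0.0398
gripper_force: 0.0
```

drive_tool --rows '[[[0,0,0],[-0.3,-0.2,-4.3],4],[[0,0,0],[0,0,-4.3],4],[[0,0,0],[0,0,-3],4],[[0,0,0],[0,0,-1.1],4],[[0,0,0],[0,0,0],0],[[0,0,0],[0,0,0],0],[[0,0,0],[0,0,0],0],[[0,0,0],[0,0,0],0]]' --force 100

```text
clock: 2.1
position: [0.5341, -0.4123, 0.0329]
ee_rot: [0.002, 0.72, 0.694, -0.0]
contact_force: [0.1, -1.2, 4.0]
width: 0.0064
gripper_force: 97.9
```

drive_tool --rows '[[[0,0,0],[0,0,2],0],[[0,0,0],[0,0,4],0],[[0,0,0],[0,0,4],0],[[0,0,0],[0,0,4],0],[[0,0,0],[0,0,0],0]]'

```text
clock: 2.72
position: [0.535, -0.4126, 0.1752]
ee_rot: [0.004, 0.72, 0.694, 0.0]
contact_force: [0.8, 0.1, -2.5]
width: 0.0066
gripper_force: 98.2
```

```bash
python3 - <<'E'
from h import *
a=snap('top','t1.png')[180:260,310:430,::-1]; b=snap('scene','s1.png')[100:230,130:270,::-1]
a=cv2.resize(a,None,fx=3.2,fy=3.2,interpolation=cv2.INTER_CUBIC);b=cv2.resize(b,None,fx=2.9,fy=2.9,interpolation=cv2.INTER_CUBIC)
o=np.zeros((380,795,3),np.uint8);o[:a.shape[0],:384]=a;o[:b.shape[0],388:388+b.shape[1]]=b;cv2.imwrite('pics/z3.png',o)
s=manip.get_state();print(s['position'],s['ee_rot'],s['contact_force'],s['moment'],s['width'])
E
```

```text
[ 0.53288554 -0.41076188  0.17062855] [-5.81315439e-04  7.20375177e-01  6.93584362e-01 -2.90271381e-06] [-0.68571251  0.00642485 -2.0924589 ] [-0.04412991  0.04252948  0.06499341] 0.006361127981158163
```

View pics/z3.png

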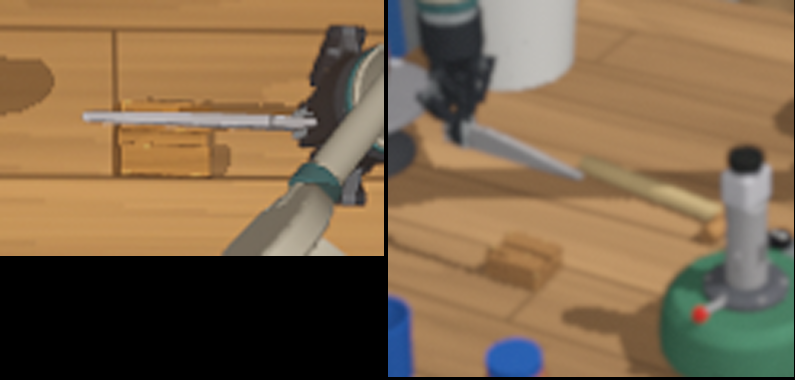

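```bash
cat >> h.py <<'E'
def tri(a,b):
    o1,d1=ray('top',*a);o2,d2=ray('scene',*b)
    A=np.c_[d1,-d2];t=np.linalg.lstsq(A,o2-o1,rcond=None)[0];p,q=o1+d1*t[0],o2+d2*t[1];return (p+q)/2,np.linalg.norm(p-q)
E
python3 - <<'E'
from h import *
print(tri((335.5,216.2),(196.9,160.4)))
print(plane('top',335.5,216.2,.161))
# heel top edge visible near finger in top crop (290,122)
print(plane('top',310+290/3.2-.4,180+122/3.2-.4,.195))
E
```

```text
(array([ 0.54111657, -0.24267642,  0.16534437]), np.float64(0.003045983234508141))
[ 0.54225197 -0.24491247  0.161     ]
[ 0.53640735 -0.39022937  0.195     ]
```

drive_tool --rows '[[[0,0,-0.0315],[-0.58,3.7,-0.85],0],[[0,0,-0.0315],[-0.58,3.7,-0.85],0],[[0,0,-0.0315],[-0.58,3.7,-0.85],0],[[0,0,-0.0315],[-0.56,3.7,-0.85],0],[[0,0,0],[0,0,0],0],[[0,0,0],[0,0,0],0]]'

```text
clock: 3.58
position: [0.51, -0.2632, 0.136]
ee_rot: [-0.001, 0.762, 0.647, -0.0]
contact_force: [-0.4, -0.9, -2.8]
width: 0.0065
gripper_force: 98.0
```

```bash
python3 - <<'E'
from h import *
a=snap('top','t2.png')[180:240,235:345,::-1]; b=snap('scene','s2.png')[140:205,195:275,::-1]
a=cv2.resize(a,None,fx=7,fy=7,interpolation=cv2.INTER_CUBIC)[:,:390*2];b=cv2.resize(b,None,fx=6,fy=6,interpolation=cv2.INTER_CUBIC)
o=np.zeros((600,790,3),np.uint8)
a=cv2.resize(a,(550,300));b=b[:290]
o[:300,:550]=a;o[305:305+len(b),:b.shape[1]]=b;cv2.imwrite('pics/z4.png',o);print(b.shape)
s=manip.get_state();print(s['position'],s['ee_rot'],s['contact_force'],s['moment'],s['width'])
E
```

```text
(290, 480, 3)
[ 0.5104686  -0.26411315  0.13670726] [-1.26258395e-04  7.62779983e-01  6.46658058e-01 -1.94958009e-04] [-0.36445209  0.0962078  -2.15290373] [-0.10915126  0.03491985 -0.02110714] 0.0067797559618182094
```

View pics/z4.png

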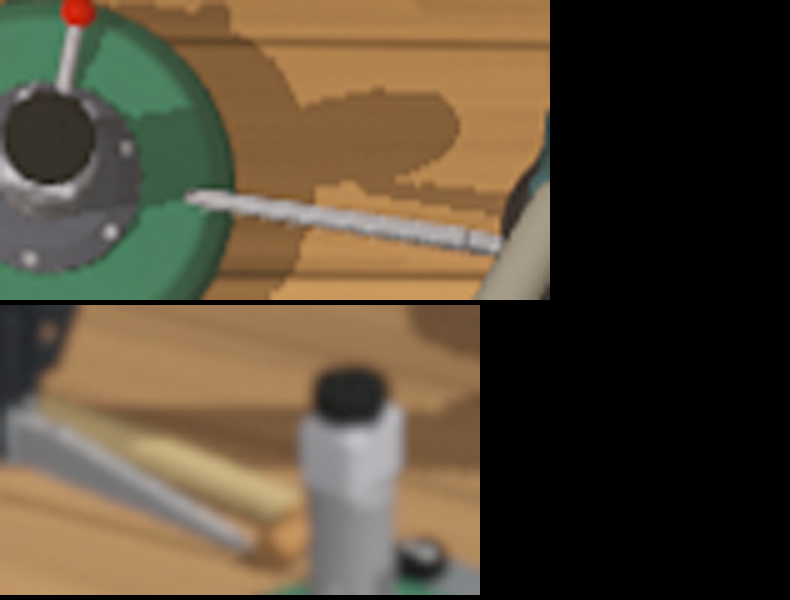

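The top crop puts the drift's nose at pixel (272.2,218.8) and the slope corner at (328.2,227.4), with the drift pointing towards the spindle. The nose is at about (236.3,179.6) in the scene view.

```bash
python3 - <<'E'
from h import *
t=tri((272.2,218.8),(236.3,179.6));print(t)
n=plane('top',272.2,218.8,.128);c=plane('top',328.2,227.4,.155)
print(n,c,np.linalg.norm((n-c)[:2]),np.degrees(np.arctan2(*(n-c)[[1,0]])))
ax=np.array([.551,-.0295]);y=np.array([np.cos(np.radians(80)),np.sin(np.radians(80))]);x=np.array([y[1],-y[0]])
for p in(n,c):print(x@(p[:2]-ax),y@(p[:2]-ax))
E
```

```text
(array([ 0.53778813, -0.09695752,  0.12802798]), np.float64(0.000574735937282135))
[ 0.53791175 -0.09722146  0.128     ] [ 0.51611742 -0.22824186  0.155     ] 0.13282069942889263 80.55572076241046
-0.001129700721150994 -0.06896537207914194
0.00015852790059806 -0.20177982409321435
```

drive_tool --rows '[[[0,0,0],[0.43,1.97,0],0],[[0,0,0],[0.26,1.48,0],0],[[0,0,0],[0.09,0.49,0],0],[[0,0,0],[0.07,0.39,0],0],[[0,0,0],[0.07,0.39,0],0],[[0,0,0],[0.04,0.25,0],0],[[0,0,0],[0,0,0],0]]'

```text
clock: 4.55
position: [0.52, -0.2137, 0.1373]
ee_rot: [0.0, 0.763, 0.647, -0.0]
contact_force: [-0.3, -0.2, -1.9]
width: 0.0067
gripper_force: 98.0
```

```bash
python3 - <<'E'
from h import *
s=manip.get_state();print(s['position'],s['contact_force'],s['moment'])
E
```

```text
[ 0.51997983 -0.21365187  0.13734679] [-0.2816522  -0.24481449 -1.88479858] [-0.1435893   0.02300149  0.00224446]
```

drive_tool --rows '[[[0,0,0],[0.09,0.5,0],0],[[0,0,0],[0.09,0.5,0],0],[[0,0,0],[0.09,0.5,0],0],[[0,0,0],[0.09,0.5,0],0],[[0,0,0],[0.05,0.3,0],0],[[0,0,0],[0,0,0],0],[[0,0,0],[0,0,-0.2],0],[[0,0,0],[0,0,-0.2],0]]'

```text
clock: 5.55
position: [0.5244, -0.1905, 0.1335]
ee_rot: [0.0, 0.763, 0.647, 0.001]
contact_force: [0.0, -0.2, -1.3]
width: 0.0066
gripper_force: 97.9
```

```bash
python3 - <<'E'
from h import *
s=manip.get_state();print(s['position'],s['contact_force'],s['moment'])
E
```

```text
[ 0.52439019 -0.19045657  0.13352566] [ 0.01344085 -0.20990261 -1.28530186] [-0.06735718  0.12460641  0.0214565 ]
```

drive_tool --rows '[[[0,0,0],[0,0,-0.1],0],[[0,0,0],[0,0,-0.1],0],[[0,0,0],[0,0,0],0]]'

```text
clock: 5.92
position: [0.5243, -0.1906, 0.1316]
ee_rot: [0.0, 0.763, 0.647, 0.0]
contact_force: [-0.3, -0.2, -1.0]
width: 0.0064
gripper_force: 98.0
```

```bash
python3 - <<'E'
from h import *
s=manip.get_state();print(s['position'],s['contact_force'],s['moment'])
E
```

```text
[ 0.52428104 -0.19064056  0.13155053] [-0.31846149 -0.17733538 -1.00769204] [-0.0125226  -0.01927991 -0.01833425]
```

drive_tool --rows '[[[0,0,0],[0.105,0.59,0],0],[[0,0,0],[0.105,0.59,0],0],[[0,0,0],[0.105,0.59,0],0],[[0,0,0],[0.105,0.59,0],0],[[0,0,0],[0.105,0.59,0],0],[[0,0,0],[0.105,0.59,0],0],[[0,0,0],[0.105,0.59,0],0]]'

```text
clock: 6.8
position: [0.5313, -0.1515, 0.1319]
ee_rot: [0.002, 0.762, 0.647, -0.002]
contact_force: [-3.1, -7.2, 1.1]
width: 0.0062
gripper_force: 98.5
```

```bash
python3 - <<'E'
from h import *
s=manip.get_state();print(s['position'],s['contact_force'],s['moment'])
E
```

```text
[ 0.53130324 -0.15150705  0.13193966] [-3.07045082 -7.16422565  1.14314566] [-0.85395678  0.35090903  0.1670566 ]
```

drive_tool --rows '[[[0,0,0],[0.09,0.5,0],0],[[0,0,0],[0.09,0.5,0],0],[[0,0,0],[0.09,0.5,0],0],[[0,0,0],[0.09,0.5,0],0],[[0,0,0],[0,0,0],0],[[0,0,0],[0,0,0],0],[[0,0,0],[0,0,0],0]]'

```text
clock: 7.68
position: [0.5348, -0.1296, 0.1315]
ee_rot: [0.0, 0.763, 0.647, -0.0]
contact_force: [-3.3, -4.2, 2.5]
width: 0.0064
gripper_force: 98.7
```

```bash
python3 - <<'E'
from h import *
s=manip.get_state();print(s['position'],s['contact_force'],s['moment'])
a0=cv2.imread('pics/s2.png')[135:205,235:305];snap('scene','s3.png');a=cv2.imread('pics/s3.png')[135:205,235:305]
f=lambda q:cv2.resize(q,None,fx=5.5,fy=5.5,interpolation=cv2.INTER_CUBIC)
cv2.imwrite('pics/z5.png',np.hstack([f(a0),f(a)]))
for q in(a0,a):
    h=cv2.cvtColor(q,cv2.COLOR_BGR2HSV); ys,xs=np.nonzero((h[:,:,2]<70)[:40,:40]); print(xs.mean()+235,ys.mean()+135,len(xs))
E
```

```text
[ 0.53480402 -0.12961228  0.13150941] [-3.33462158 -4.21116365  2.48595595] [-0.39842571  0.39994465  0.12320486]
252.78481012658227 154.67088607594937 79
244.54676258992805 150.66906474820144 139
```

View pics/z5.png

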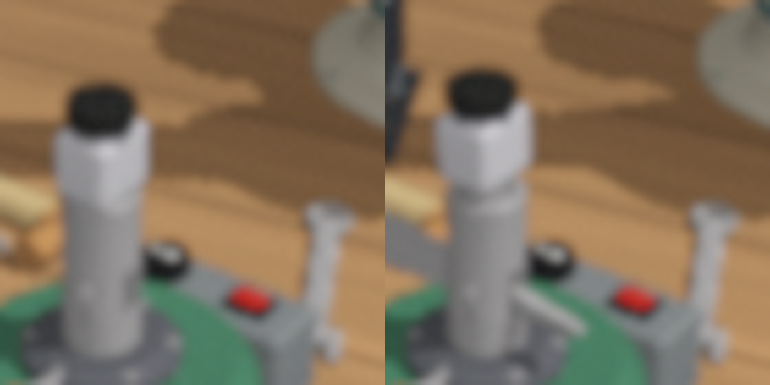

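Second crop: the head has risen about 9 mm (black top moved from crop row 105 to 90) and a ring gap shows under the hub. The nose sticks out on the far side.

drive_tool --rows '[[[0,0,0],[0.07,0.4,0],0],[[0,0,0],[0,0,0],0],[[0,0,0],[0,0,0],0],[[0,0,0],[-0.18,-0.98,0],0],[[0,0,0],[-0.26,-1.48,0],0],[[0,0,0],[-0.35,-1.97,0.1],0],[[0,0,0],[-0.35,-1.97,0.1],0],[[0,0,0],[-0.35,-1.97,0.1],0]]'

```text
clock: 8.72
position: [0.5204, -0.2111, 0.1341]
ee_rot: [0.0, 0.763, 0.647, -0.0]
contact_force: [0.2, 0.2, -2.7]
width: 0.0065
gripper_force: 98.1
```

drive_tool --rows '[[[0,0,0],[-0.35,-1.97,0.1],0],[[0,0,0],[-0.35,-1.97,0.1],0],[[0,0,0],[-0.35,-1.97,0.1],0],[[0,0,0],[0,0,0],0]]'

```text
clock: 9.22
position: [0.5103, -0.2699, 0.1374]
ee_rot: [0.0, 0.763, 0.646, 0.0]
contact_force: [0.8, 1.0, -1.8]
width: 0.0064
gripper_force: 98.0
```

```bash
python3 - <<'E'
from h import *
s=manip.get_state();print(s['position'],s['contact_force'],s['moment'])
snap('scene','s4.png');a=cv2.imread('pics/s4.png')[135:205,235:305]
h=cv2.cvtColor(a,cv2.COLOR_BGR2HSV); ys,xs=np.nonzero((h[:,:,2]<70)[:40,8:40]); print(xs.mean()+243,ys.mean()+135,len(xs))
E
```

```text
[ 0.51028988 -0.26994486  0.13739922] [ 0.76000958  1.01916251 -1.76498466] [-0.0613627   0.06160998 -0.01396422]
252.7948717948718 153.6153846153846 78
```

drive_tool --rows '[[[0,0,0.0315],[0.59,-3.55,-1.1],0],[[0,0,0.0315],[0.59,-3.55,-1.1],0],[[0,0,0.0315],[0.59,-3.55,-1.1],0],[[0,0,0.0315],[0.59,-3.55,-1.1],0],[[0,0,0],[0,0,0],0],[[0,0,0],[0,0,0],0]]'

```text
clock: 10.02
position: [0.5338, -0.4088, 0.093]
ee_rot: [-0.001, 0.72, 0.694, 0.0]
contact_force: [0.2, 0.2, -2.4]
width: 0.0067
gripper_force: 97.8
```

```bash
python3 - <<'E'
from h import *
s=manip.get_state();print(s['position'],s['ee_rot'])
E
```

```text
[ 0.53382196 -0.40880758  0.09299327] [-9.40748893e-04  7.20376708e-01  6.93582259e-01  4.05681396e-04]
```

drive_tool --rows '[[[0,0,0],[0,-0.25,-2.5],0],[[0,0,0],[0,0,-1.5],0],[[0,0,0],[0,0,-0.8],0],[[0,0,0],[0,0,-0.7],0],[[0,0,0],[0,0,-0.3],0],[[0,0,0],[0,0,0],0]]'

```text
clock: 10.78
position: [0.534, -0.4127, 0.0354]
ee_rot: [0.0, 0.72, 0.694, 0.0]
contact_force: [0.0, 0.0, -1.6]
width: 0.0063
gripper_force: 98.0
```

```bash
python3 - <<'E'
from h import *
s=manip.get_state();print(s['position'],s['contact_force'],s['moment'])
E
```

```text
[ 0.53400053 -0.41268131  0.03542167] [ 0.01630882  0.04656782 -1.64833504] [-0.10961141  0.01734156  0.00770022]
```

drive_tool --rows '[[[0,0,0],[0,0,-0.2],0],[[0,0,0],[0,0,0],4],[[0,0,0],[0,0,0],4],[[0,0,0],[0,0,3],4],[[0,0,0],[0,0,5],4],[[0,0,0],[0,0,6],6],[[0,0,0],[0,0,6],8.5],[[0,0,0],[0,0,6],8.5]]'

```text
clock: 11.78
position: [0.5338, -0.4125, 0.2959]
ee_rot: [0.001, 0.72, 0.694, 0.0]
contact_force: [0.7, -0.3, 0.0]
width: 0.0848
gripper_force: 0.0
```

```bash
python3 - <<'E'
from h import *
s=manip.get_state();print(s['position'],s['contact_force'])
a=snap('top','t5.png')[180:260,300:430,::-1];snap('scene','s5.png')
b=cv2.imread('pics/s5.png')[140:210,130:270]
f=lambda q,k:cv2.resize(q,None,fx=k,fy=k,interpolation=cv2.INTER_CUBIC)
a,b=f(a,3),f(b,2.8);o=np.zeros((240,790,3),np.uint8);o[:,:390]=a;o[:b.shape[0],395:395+b.shape[1]]=b;cv2.imwrite('pics/z6.png',o)
E
```

```text
[ 0.53376419 -0.41248569  0.29590055] [ 0.70954656 -0.33007199  0.02046641]
```

View pics/z6.png

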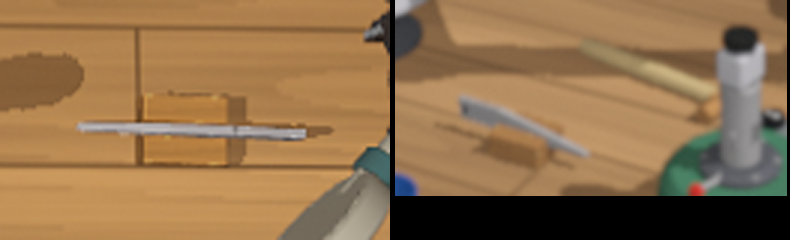

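The drift is back on its block, in the groove: top crop (78–305,130). Now the flat head.

drive_tool --rows '[[[0,0,-0.0175],[0.21,4.79,0.3],8.5],[[0,0,-0.0175],[0.21,4.79,0.3],8.5],[[0,0,-0.0175],[0.21,4.79,0.3],8.5],[[0,0,-0.0175],[0.21,4.79,0.3],8.5],[[0,0,-0.0175],[0.21,4.79,0.3],8.5],[[0,0,-0.0175],[0.21,4.79,0.3],8.5],[[0,0,-0.0175],[0.21,4.79,0.3],8.5],[[0,0,-0.0175],[0.23,4.79,0.3],8.5]]'

```text
clock: 12.88
position: [0.5507, -0.0279, 0.3174]
ee_rot: [0.0, 0.767, 0.641, 0.0]
contact_force: [0.4, -0.4, -0.6]
width: 0.0851
gripper_force: 0.0
```

drive_tool --rows '[[[0,0,0],[0,0,0],8.5],[[0,0,0],[0,0,0],8.5]]'

```text
clock: 13.12
position: [0.5508, -0.0298, 0.3172]
ee_rot: [0.0, 0.767, 0.642, -0.0]
contact_force: [0.6, 0.0, 0.5]
width: 0.0847
gripper_force: 0.0
```

drive_tool --rows '[[[0,0,0],[0,0,-4],8.5],[[0,0,0],[0,0,-3],8.5],[[0,0,0],[0,0,-2],8.5],[[0,0,0],[0,0,-1],8.5],[[0,0,0],[0,0,0],3.5],[[0,0,0],[0,0,0],3.5],[[0,0,0],[0,0,0],3.5],[[0,0,0],[0,0,0],3.5]]' --force 60

```text
clock: 14.12
position: [0.551, -0.0298, 0.2182]
ee_rot: [0.001, 0.767, 0.642, 0.0]
contact_force: [-1.5, -0.3, 2.8]
width: 0.043
gripper_force: 65.0
```

drive_tool --rows '[[[0,0,0],[0,0,0],3.5],[[0,0,0],[0,0,0],3.5]]'

```text
clock: 14.38
position: [0.5511, -0.0297, 0.218]
ee_rot: [0.001, 0.767, 0.642, 0.0]
contact_force: [-2.2, -1.8, 4.4]
width: 0.0432
gripper_force: 65.2
```

drive_tool --rows '[[[0,0,0],[0,0,0.5],3.5],[[0,0,0],[0,0,1],3.5],[[0,0,0],[0,0,2],3.5],[[0,0,0],[0,0,2],3.5],[[0,0,0],[0,0,2],3.5],[[0,0,0],[0,0,2],3.5],[[0,0,0],[0,0,0],3.5],[[0,0,0],[0,0,0],3.5]]'

```text
clock: 15.38
position: [0.5503, -0.029, 0.3114]
ee_rot: [-0.001, 0.767, 0.642, -0.0]
contact_force: [-0.9, -0.4, -3.7]
width: 0.0431
gripper_force: 64.4
```

```bash
python3 - <<'E'
from h import *
s=manip.get_state();print(s['position'],s['contact_force'],s['moment'],s['width'],s['qpos'])
# rack hole refine: dark-vs-wood segmentation in start picture
im=cv2.imread('pics/top0.png');c=im[255:285,92:120].astype(int)
print(c[:,:,0][::2,::2])
E
```

```text
[ 0.55025566 -0.02899209  0.31138048] [-0.86816474 -0.44745918 -3.65025215] [ 0.00792044 -0.01746839  0.01291229] 0.04311863794893044 [-1.79265773e-01  2.09766213e-01  1.42649244e+00  5.30163411e-04
  1.50749219e+00 -1.51886295e-03]
[[117 118 120 119 116 116 112 114 118 114 118 117 115 115]
 [119 118 120 119 117 115 114 111 117 112 118 116 117 117]
 [119 118 121 118 118 114 114 113 117 109 116 114 114 117]
 [119 120 120 117 118 115 114 116 115 113 118 116 117 115]
 [117 121 120 117 117 108 102 112 113 115 117 118 117 115]
 [117 122 121 118  86  66  77  78  84 117 116 116 118 117]
 [118 122 121 100  54  79  78  79  80  86 115 116 119 121]
 [121 122 121  70  67  80  79  79  80  78 116 116 116 123]
 [121 123 119  67  72  84  84  83  85  83 118 119 115 125]
 [122 122 116 101  59  89  87  88  88  87 117 120 115 127]
 [125 122 112 120  73  68  89  88  93 113 116 120 119 128]
 [125 122 108 119 116 104 101 106 117 115 116 118 120 127]
 [125 119 114 120 114 116 115 114 114 117 117 116 122 124]
 [123 111 117 119 112 118 112 117 113 117 119 116 124 121]
 [124 107 122 118 110 117 109 117 114 116 121 118 126 120]]
```

drive_tool --rows '[[[0,0,0],[-1.75,4.3,0],3.5],[[0,0,0],[-1.75,4.3,0],3.5],[[0,0,0],[-1.75,4.3,0],3.5],[[0,0,0],[-1.75,4.3,0],3.5],[[0,0,0],[-1.75,4.3,-2],3.5],[[0,0,0],[-1.75,4.3,-3],3.5],[[0,0,0],[-1.75,4.3,-3],3.5],[[0,0,0],[-1.75,4.3,-3.5],3.5]]'

```text
clock: 16.38
position: [0.4097, 0.3158, 0.1957]
ee_rot: [-0.0, 0.767, 0.641, -0.0]
contact_force: [1.1, 0.2, -4.5]
width: 0.0432
gripper_force: 64.4
```

drive_tool --rows '[[[0,0,0],[0,0,0],3.5],[[0,0,0],[0,0,0],3.5],[[0,0,0],[0,0,0],3.5]]'

```text
clock: 16.75
position: [0.4119, 0.314, 0.198]
ee_rot: [0.0, 0.768, 0.641, 0.001]
contact_force: [-0.5, 0.5, -4.5]
width: 0.0431
gripper_force: 64.2
```

```bash
python3 - <<'E'
from h import *
s=manip.get_state();print(s['position'],s['ee_rot'])
im=cv2.imread('pics/top0.png')
m=((im[:,:,0]<98)*255).astype(np.uint8);k=np.zeros_like(m);k[262:278,96:113]=m[262:278,96:113]
M=cv2.moments(k,True);u,v=M['m10']/M['m00'],M['m01']/M['m00'];print(u,v,M['m00'],plane('top',u,v,.078))
c=cv2.imread('pics/top0.png')[218:246,92:128]
c=cv2.resize(c,None,fx=11,fy=11,interpolation=cv2.INTER_CUBIC)
snap('scene','s6.png');b=cv2.imread('pics/s6.png')[180:265,315:400];b=cv2.resize(b,None,fx=4.5,fy=4.5,interpolation=cv2.INTER_CUBIC)
o=np.zeros((390,790,3),np.uint8);o[:c.shape[0],:c.shape[1]]=c;o[:b.shape[0],400:400+b.shape[1]]=b;cv2.imwrite('pics/z7.png',o)
E
```

```text
[0.41190482 0.3139517  0.19802967] [3.75709229e-04 7.67572208e-01 6.40961995e-01 6.96704602e-04]
104.09154929577464 270.0 142.0 [0.41005879 0.31652906 0.078     ]
```

View pics/z7.png

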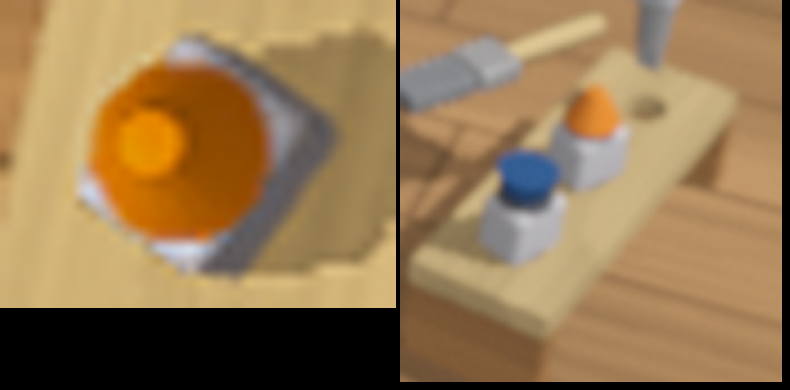

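The scene crop shows the tang above the empty hole at (650,107). The cone hub's long side runs at about -35° in world, so I'll grip with tool y at -35°.

drive_tool --rows '[[[0,0,0],[-0.15,0.15,-2],3.5],[[0,0,0],[0,0,-2],3.5],[[0,0,0],[0,0,-2],3.5],[[0,0,0],[0,0,-2],3.5],[[0,0,0],[0,0,-1.2],3.5],[[0,0,0],[0,0,-0.5],3.5],[[0,0,0],[0,0,0],3.5]]'

```text
clock: 17.68
position: [0.4098, 0.316, 0.1006]
ee_rot: [0.0, 0.767, 0.641, 0.0]
contact_force: [1.0, 0.2, -4.1]
width: 0.0429
gripper_force: 64.3
```

```bash
python3 - <<'E'
from h import *
s=manip.get_state();print(s['position'],s['contact_force'],s['moment'],s['width'])
E
```

```text
[0.40981641 0.31602349 0.10060852] [ 0.96302467  0.17042576 -4.07575255] [ 0.02563414 -0.00434206 -0.00763816] 0.042878363427465246
```

Still free of contact; lower on, then release once supported.

drive_tool --rows '[[[0,0,0],[0,0,-0.2],3.5],[[0,0,0],[0,0,-0.1],3.5],[[0,0,0],[0,0,-0.1],3.5],[[0,0,0],[0,0,0],3.5]]'

```text
clock: 18.18
position: [0.4102, 0.3165, 0.0991]
ee_rot: [0.0, 0.767, 0.642, 0.002]
contact_force: [-3.1, -2.2, 12.0]
width: 0.043
gripper_force: 66.1
```

```bash
python3 - <<'E'
from h import *
s=manip.get_state();print(s['position'],s['contact_force'],s['moment'],s['width'])
E
```

```text
[0.41017957 0.31646783 0.09911954] [-3.12776237 -2.17234065 12.04250074] [-0.45049896  0.32556062 -0.03621554] 0.043031057381260576
```

drive_tool --rows '[[[0,0,0],[0,0,0.2],6.5],[[0,0,0],[0,0,0],6.5],[[0,0,0],[0,0,2],6.5],[[0,0,0],[0,0,5],6.5],[[0,0,0],[0,0,5],6.5],[[0,0,-0.145],[3.1,-0.6,2],7],[[0,0,-0.145],[3.1,-0.6,0],7.5],[[0,0,-0.145],[3.1,-0.65,0],8]]'

```text
clock: 19.18
position: [0.5036, 0.2976, 0.2388]
ee_rot: [0.0, 0.889, 0.459, 0.001]
contact_force: [0.4, 0.2, 1.0]
width: 0.0802
gripper_force: 0.0
```

drive_tool --rows '[[[0,0,0],[0,0,0],8],[[0,0,0],[0,0,0],8]]'

```text
clock: 19.42
position: [0.5018, 0.2976, 0.2379]
ee_rot: [-0.0, 0.887, 0.461, -0.001]
contact_force: [-0.2, 0.9, -0.3]
width: 0.0802
gripper_force: 0.0
```

```bash
python3 - <<'E'
from h import *
s=manip.get_state();print(s['position'],s['ee_rot'])
b=snap('scene','s7.png')[150:265,300:400,::-1];t=snap('top','t7.png')[170:300,70:160,::-1]
f=lambda q:cv2.resize(q,None,fx=3.9,fy=3.9,interpolation=cv2.INTER_CUBIC)
o=np.zeros((520,790,3),np.uint8);b=f(b);t=f(t);o[:b.shape[0],:b.shape[1]]=b;o[:t.shape[0],400:400+t.shape[1]]=t[:520];cv2.imwrite('pics/z8.png',o)
E
```

```text
[0.50181734 0.29755114 0.23786239] [-2.32376052e-04  8.87320584e-01  4.61152483e-01 -7.16921830e-04]
```

View pics/z8.png

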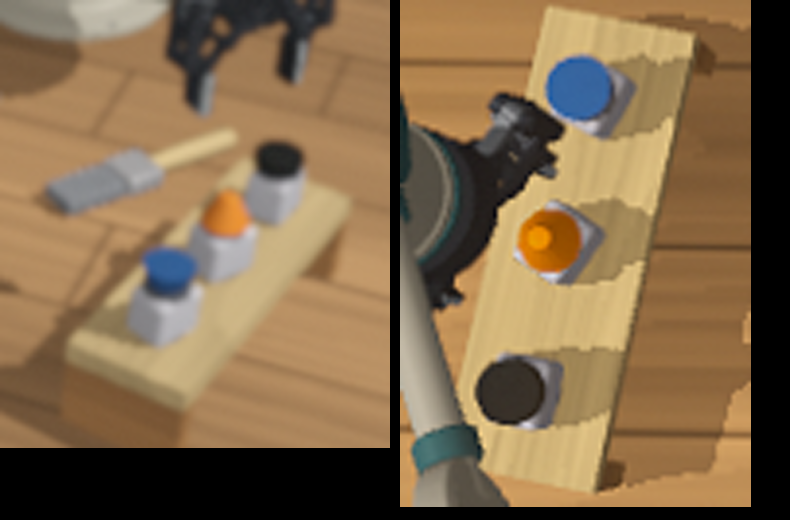

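drive_tool --rows '[[[0,0,0],[0.1,0.05,-4],6.5],[[0,0,0],[0,0,-3],6.5],[[0,0,0],[0,0,-3],6.5],[[0,0,0],[0,0,-2.5],6.5],[[0,0,0],[0,0,-1.5],6.5],[[0,0,0],[0,0,0],6.5]]'

```text
clock: 20.27
position: [0.5025, 0.298, 0.0977]
ee_rot: [-0.0, 0.887, 0.461, -0.001]
contact_force: [-0.3, 0.5, -0.7]
width: 0.0649
gripper_force: 0.0
```

drive_tool --rows '[[[0,0,0],[0,0,0],3.5],[[0,0,0],[0,0,0],3.5],[[0,0,0],[0,0,0],3.5],[[0,0,0],[0,0,0],3.5]]' --force 80

```text
clock: 20.78
position: [0.5043, 0.2987, 0.0999]
ee_rot: [-0.0, 0.888, 0.461, 0.002]
contact_force: [-0.3, 0.5, 6.5]
width: 0.0426
gripper_force: 82.8
```

```bash
python3 - <<'E'
from h import *
s=manip.get_state();print(s['position'],s['ee_rot'],s['contact_force'],s['moment'],s['width'])
E
```

```text
[0.50434218 0.29869385 0.09991368] [-7.23898710e-05  8.87508408e-01  4.60788828e-01  1.57378743e-03] [-0.28511272  0.54768739  6.4731909 ] [0.07653884 0.24775029 0.08356538] 0.042596150003911905
```

drive_tool --rows '[[[0,0,0],[0,0,1],3.5],[[0,0,0],[0,0,3],3.5],[[0,0,0],[0,0,3],3.5],[[0,0,0],[0,0,4],3.5],[[0,0,0],[0,0,4],3.5],[[0,0,0],[0,0,4],3.5],[[0,0,0],[0,0,2],3.5],[[0,0,0],[0,0,0],3.5]]'

```text
clock: 21.78
position: [0.5038, 0.2981, 0.3096]
ee_rot: [0.0, 0.888, 0.461, 0.001]
contact_force: [-0.1, -0.8, -6.2]
width: 0.043
gripper_force: 82.4
```

drive_tool --rows '[[[0,0,0.0545],[0.58,-4.1,0],3.5],[[0,0,0.0545],[0.58,-4.1,0],3.5],[[0,0,0.0545],[0.58,-4.1,0],3.5],[[0,0,0.0545],[0.58,-4.1,0],3.5],[[0,0,0.0545],[0.58,-4.1,0],3.5],[[0,0,0.0545],[0.58,-4.1,0],3.5],[[0,0,0.0545],[0.58,-4.1,0],3.5],[[0,0,0.0545],[0.58,-4.1,0],3.5]]'

```text
clock: 22.78
position: [0.5487, -0.0312, 0.3061]
ee_rot: [-0.002, 0.766, 0.642, -0.001]
contact_force: [-0.1, -0.5, -3.8]
width: 0.0427
gripper_force: 82.2
```

drive_tool --rows '[[[0,0,0],[0,0,0],3.5],[[0,0,0],[0,0,0],3.5],[[0,0,0],[0,0,0],3.5]]'

```text
clock: 23.15
position: [0.5493, -0.029, 0.3076]
ee_rot: [-0.001, 0.767, 0.642, -0.0]
contact_force: [0.8, -1.4, -5.0]
width: 0.0428
gripper_force: 82.4
```

```bash
python3 - <<'E'
from h import *
s=manip.get_state();print(s['position'],s['ee_rot'],s['contact_force'],s['moment'],s['width'])
b=snap('scene','s9.png')[110:220,200:310,::-1]
b=cv2.resize(b,None,fx=5,fy=5,interpolation=cv2.INTER_CUBIC);cv2.imwrite('pics/z9.png',b)
E
```

```text
[ 0.54927803 -0.02897146  0.30756359] [-7.74340434e-04  7.66537431e-01  6.42199038e-01 -4.03364048e-04] [ 0.7906891  -1.41397578 -4.98225506] [-0.05731867  0.03775803 -0.03119511] 0.042786973677133466
```

View pics/z9.png

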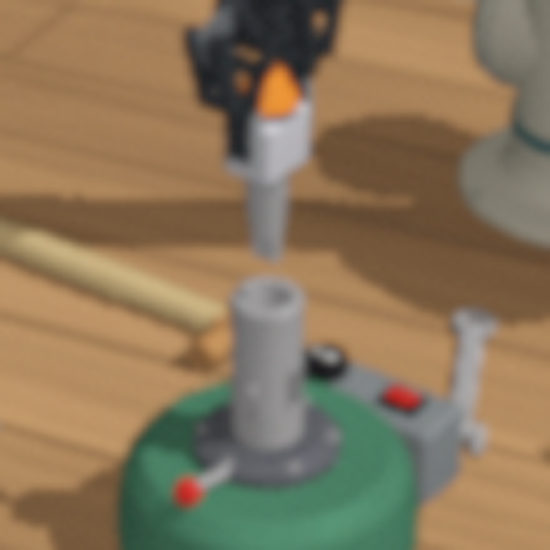

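The tang tip at (267,255) hangs in line over the bore at (268,295).

drive_tool --rows '[[[0,0,0],[0.17,-0.07,-1.5],3.5],[[0,0,0],[0,0,-1],3.5],[[0,0,0],[0,0,-1],3.5],[[0,0,0],[0,0,-1],3.5],[[0,0,0],[0,0,-1],3.5],[[0,0,0],[0,0,-1],3.5],[[0,0,0],[0,0,0],3.5],[[0,0,0],[0,0,0],3.5]]'

```text
clock: 24.2
position: [0.5516, -0.0304, 0.2435]
ee_rot: [-0.0, 0.767, 0.642, 0.0]
contact_force: [-0.8, 1.4, -4.1]
width: 0.0428
gripper_force: 82.5
```

```bash
python3 - <<'E'
from h import *
s=manip.get_state();print(s['position'],s['ee_rot'],s['contact_force'],s['moment'],s['width'])
E
```

```text
[ 0.55163469 -0.03037857  0.24350467] [-1.02440152e-04  7.66845236e-01  6.41831977e-01  2.93545402e-04] [-0.76686851  1.39820045 -4.07313388] [ 0.31348831  0.06190453 -0.04784469] 0.042841102968407235
```

drive_tool --rows '[[[0,0,0],[0,0.08,-0.5],3.5],[[0,0,0],[0,0,-0.5],3.5],[[0,0,0],[0,0,-0.5],3.5],[[0,0,0],[0,0,-0.4],3.5],[[0,0,0],[0,0,0],3.5]]'

```text
clock: 24.82
position: [0.5506, -0.0288, 0.2234]
ee_rot: [-0.002, 0.767, 0.642, -0.0]
contact_force: [-3.6, 3.9, -4.5]
width: 0.0426
gripper_force: 82.6
```

```bash
python3 - <<'E'
from h import *
s=manip.get_state();print(s['position'],s['ee_rot'],s['contact_force'],s['moment'],s['width'])
E
```

```text
[ 0.55061766 -0.02879945  0.22344073] [-1.56431409e-03  7.66839216e-01  6.41837312e-01 -1.86701663e-04] [-3.60892268  3.92890328 -4.45986233] [0.97747553 0.49744211 0.01964821] 0.0426094151558399
```

drive_tool --rows '[[[0,0,0],[-0.05,0.06,-0.2],3.5],[[0,0,0],[0,0,-0.2],3.5],[[0,0,0],[0,0,-0.2],3.5],[[0,0,0],[0,0,0],3.5]]' --force 110

```text
clock: 25.32
position: [0.5505, -0.0285, 0.2188]
ee_rot: [-0.001, 0.767, 0.642, 0.0]
contact_force: [-4.1, 4.9, 1.2]
width: 0.0426
gripper_force: 117.0
```

```bash
python3 - <<'E'
from h import *
s=manip.get_state();print(s['position'],s['ee_rot'],s['contact_force'],s['moment'],s['width'])
E
```

```text
[ 0.55051088 -0.02851969  0.21878106] [-6.62941703e-04  7.66826389e-01  6.41854200e-01  1.89774383e-04] [-4.13709269  4.89354285  1.17251022] [0.98419923 0.77234004 0.00675563] 0.04262469938754976
```

drive_tool --rows '[[[0,0,0],[-0.06,0.08,-0.2],3.5],[[0,0,0],[0,0,-0.2],3.5],[[0,0,0],[0,0,-0.2],3.5],[[0,0,0],[0,0,0],3.5]]'

```text
clock: 25.82
position: [0.5505, -0.0284, 0.2169]
ee_rot: [0.001, 0.767, 0.642, 0.001]
contact_force: [-8.0, 4.8, 19.1]
width: 0.0422
gripper_force: 119.4
```

```bash
python3 - <<'E'
from h import *
s=manip.get_state();print(s['position'],s['ee_rot'],s['contact_force'],s['moment'],s['width'])
E
```

```text
[ 0.55045413 -0.02835405  0.21690298] [0.00135789 0.76679216 0.64189309 0.00109782] [-7.96670574  4.81529977 19.12049736] [ 0.85725724  1.77534573 -0.01193455] 0.042179963119375156
```

drive_tool --rows '[[[0,0,0],[-0.05,0.05,-0.2],3.5],[[0,0,0],[0,0,-0.2],3.5],[[0,0,0],[0,0,0],3.5]]'

```text
clock: 26.2
position: [0.5504, -0.0283, 0.2168]
ee_rot: [0.003, 0.767, 0.642, 0.002]
contact_force: [-11.0, 5.0, 37.0]
width: 0.0424
gripper_force: 121.7
```

```bash
python3 - <<'E'
from h import *
s=manip.get_state();print(s['position'],s['ee_rot'],s['contact_force'],s['moment'],s['width'])
E
```

```text
[ 0.55042572 -0.02829432  0.21682915] [0.00313762 0.76670731 0.64198598 0.00201562] [-11.006192     4.98535613  37.01382403] [0.85538439 2.68724139 0.01581737] 0.04238508665730467
```

drive_tool --rows '[[[0,0,0],[0.06,-0.05,0.3],3.5],[[0,0,0],[0,0,0.2],3.5],[[0,0,0],[0,0,0],7],[[0,0,0],[0,0,0],7.5],[[0,0,0],[0,0,0],8],[[0,0,0],[0,0,4],8],[[0,0,0],[0,0,5],8],[[0,0,0],[0,0,5],8]]'

```text
clock: 27.2
position: [0.5508, -0.0288, 0.3544]
ee_rot: [0.0, 0.767, 0.642, -0.0]
contact_force: [0.3, 0.7, 0.1]
width: 0.0799
gripper_force: 0.0
```

```bash
python3 - <<'E'
from h import *
s=manip.get_state();print(s['position'],s['contact_force'],s['width'])
b=snap('scene','s10.png')[130:240,200:400,::-1]
b=cv2.resize(b,None,fx=4,fy=4,interpolation=cv2.INTER_CUBIC);cv2.imwrite('pics/z10.png',b)
E
```

```text
[ 0.55081218 -0.0287903   0.35435634] [0.27378758 0.72295404 0.11434055] 0.07985687529117576
```

View pics/z10.png

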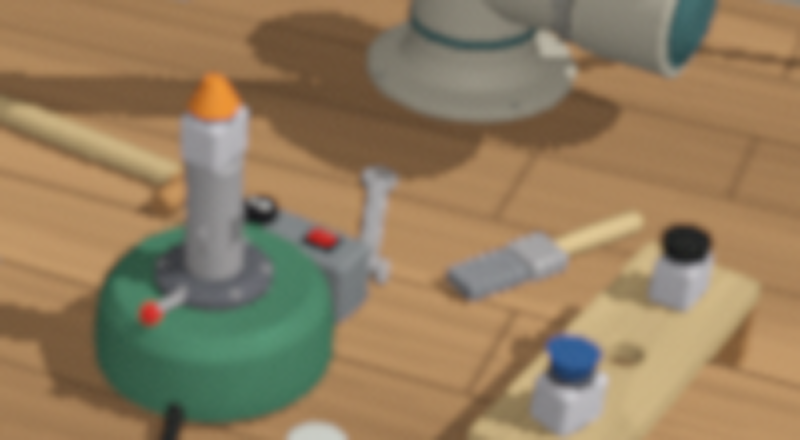

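The cone head sits tight on the spindle at (213,120) with no gap, and the flat head stands in the rack at (682,265). The cup is untouched at (570,380). The arm is clear, so I'm handing in.

```bash
python3 -c "
from rig import job
print(job.sign_off())"
```

```text
the job is handed in; nothing more can be done
None
```

The cone head is pressed home in the spindle, the flat head stands in the rack's previously empty hole, and the drift is back on its block; the job was handed in at about 27 s with no verdict returned.

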